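Try two washed lids on the vacuum jug and sort them

TASK

Two washed screw lids stand on the wooden tray, and one of them, you cannot see which, has two sealing washers stuck in it, so that it binds before it is home. Find out by screwing a lid clockwise onto the neck of the steel jug, feeling for where it stops and never forcing it. Leave the sound lid screwed fully home on the jug, put the one that binds into the checked basket, and leave the cups and the mug alone.

Things in the scene. Friction and masses are not known exactly. Their poses are not given: they have to be found in the camera images.
- jug: Steel vacuum jug, 126 mm wide, fixed upright on a black stand: it never moves. Origin under its centre on the counter, z up. Black loop handle on its +x side (to 112 mm from the axis, 177 mm high), pouring lip at -x. Black collar below the neck: top 182 mm above the counter, 54 mm wide, widening to 94 mm at 172 mm. The screw neck stands up from it to 205 mm.
- jug_rim (a point): Centre of the neck's upper rim, 205 mm above the counter, on the jug's axis, z up. Open neck 37 mm wide, 47 mm over its coarse right-hand four-start thread: lead 28 mm per turn, beginning 3 mm below the rim. A lid set on it rests on the thread at any yaw, its lower edge 5 to 12 mm below the rim; at 5 mm a lug may catch on a thread's blunt start: turned back 0.4 rad it then drops to 11 mm.
- lid_1: Black round screw lid, ribbed sides, steel disc on top, 56 mm across, 38 mm tall, 110 g, upright on the tray, open side down. Origin: centre of its lower edge, z up. Four lugs inside, 3.4 mm above the lower edge, run in the jug's thread and keep the loose sealing washer in. Turned clockwise (from above) under a light push it sinks 28 mm per turn; anticlockwise it backs off; let go, it stays.
- lid_2: Second lid, looks and measures the same; which one has the doubled washer changes from run to run. A sound lid meets its sprung seal 19 mm below the rim (lower edge), 0.25 to 0.6 turn from first contact, and gives 1.5 mm more; the faulty one 5 mm higher. A 5 N push and 0.1 N m run it down. When it resists and hardly sinks as it is turned (8 N, 0.15 N m), it has stopped; 0.3 N m or a 20 N push forces it.
- tray: Fixed wooden tray 200 by 280 mm (x by y), floor 6 mm above the counter, lip 14 mm high; origin under its centre. The two lids stand on it about 110 mm apart along its y.
- basket: Fixed square basket with black and white checks, 190 mm wide outside, 180 mm inside, 55 mm tall, open on top, inner floor 5 mm above the counter; empty; origin under its centre, z up.
- cup_1: Bystander: white cup without handle, 68 mm wide, 75 mm tall, standing loose on the counter between robot and jug; origin under its centre.
- cup_2: Bystander: white cup like cup_1, standing loose beyond the jug.
- mug: Bystander: blue mug with a handle, 76 mm wide, 80 mm tall, standing loose beyond the jug; origin under its centre.

How it is judged:
By the outcome, as a careful person would: the job done as asked, in the order asked, and still so for the second after the job is handed in, with the robot touching nothing.
It also fails if it takes over 72 s, if anything falls off the work surface, if the arm or the gripper's body presses on something with over 40 N, if the wrist force passes 120 N, or if a joint passes its speed limit or range.

ROBOT

A 6-joint arm with a two-finger parallel gripper is mounted at the origin on the work surface. World frame = base frame: x ahead of the robot, y to its left, z up, the work surface at z = 0. Lengths are in m, angles in rad, forces in N, time in s.
With the tool pointing down it reaches from about 0.35 to 0.85 m from the base axis. Payload 8.1 kg.
Tool frame: the origin (TCP) lies at the very end of the fingers, on their centre line; the grasp point (between the pads) lies 19 mm behind it; z points along the fingers, y is the line along which they close (so a half turn about z gives the same grasp; the last joint's range is limited). The gripper opens to 93 mm and grips with 3 to 60 N. Pads are 15 mm wide; open, the fingers measure 128 mm over their backs; the gripper's body (75 mm by 188 mm) begins 65 mm behind the grasp point.
Start: joints at [1.111, 0.13, 1.488, -0, 1.523, -0.085], TCP at [0.22, 0.558, 0.219] pointing down, gripper open.
Joint ranges: [-2.96, 2.96], [-0.89, 2.26], [0.02, 2.5], [-1.34, 4.48], [0, 2.73], [-2.66, 2.66]. Speed limits (rad/s): [2.39, 2.39, 2.79, 3.14, 3.14, 3.14].

INTERFACE

Orientations are given as a rotation vector (axis times angle).
In Python, from plant import robot gives the robot as it stands. The module is installed in compiled form; this text tells all that it offers.
- The arm moves only by the tool play_rows, never from a script. Its argument "increments" is text: rows parted by semicolons, each of 5 numbers parted by spaces: the shift along the tool's x, y, z in mm, then the turn about the tool's z in degrees, then the closure, from -1 (fully open) to 1 (shut). In form: dx dy dz yaw claw; .... A call has 1 to 20 rows; each row is the pose to reach, as a shift and turn from the pose commanded when the call began, along the tool's axes at that moment; what a row does not reach only later rows make up. A row lasts 1/10 s, in which the tool goes at most 50 mm and 8.59 degrees, less where a joint would pass 70% of its speed; a pose out of reach is approached as far as the arm can. A call with a gripper value outside its range is refused whole. The fingers move at their own pace and stop on an object; "force" is the grip in N (left out, the last holds). Time passes only in rows, so rows that repeat a pose let the fingers close. It gives the time, the measured TCP pose, the force, the opening and the grip force at its end, in the units of the state.
- robot.read_state(): the state, without advancing time (a new reading comes with each control period).
- robot.read_camera(name): name is "side" or "top"; returns the picture (480x640x3 uint8, blue, green, red); there is no depth.
- robot.calibration(name): a dict with "vertical_fov" (degrees; the focal length in pixels is half the picture's height over the tangent of half this angle, whatever the lens; pixels are square), "cx", "cy" (the principal point, pixels), "rvec" (rotation vector, rad) and "tvec" (3), from world to camera coordinates, as OpenCV has them. Camera axes: x right, y down, z forward; pixel columns grow to the right and rows downward; lengths in m; the calibration is good to about 2 mm. A picture is of the moment at which its call begins. calibration takes no time and is no camera call.
- robot.close_job(): hands the job in; it is judged then, once.
Trained networks look in the newest picture that a camera, given by its name, has taken for a name from the list of things; names that differ only in an ending like _2 or _b are one class to them, and where a whole thing is asked for, a point or a joint stands for the part that bears it (a point fixed in the world has none). Each returns a list of dicts, best first, with "conf" (0 to 1); they miss things now and then, are a little off and sometimes report something else, mostly with a low value. They report only what shows in the picture. A call takes as long as a camera call.
- robot.recognise(camera, query): "centre" ([x, y, z] in m, in world coordinates, good to about 4 mm: the middle of the surface that is visible of it).
- robot.regions_of(camera, query): "pixels" (480x640 bool, what is visible of it).
- robot.landmark_of(camera, query): "centre" ([x, y, z] in m, in world coordinates, good to about 4 mm: a listed point, or the origin of a listed thing).
The state is a dict: "t": time; "q": joint angles; "dq": joint speeds; "joint_torque": joint torques, N m; "tool_pos": TCP position; "orientation": TCP orientation; "force": force on the tool from outside, world axes, zero at the start; "wrist_torque": the same for the moment, N m; "opening": finger opening in m; "gripper_force": force on a finger pad.
Only numpy, scipy, OpenCV 4.12 (cv2) and the standard library are available. Lean on these libraries where they do the work, as an engineer would, in place of code of your own. Each camera call takes 0.05 s, during which the arm holds its last target. There are 200 camera calls.

## Working session

There is one attempt and no reset: what is moved stays moved. The work goes in short steps, Python scripts to look and compute and a tool call to move; the robot and the scene stay as the last step left them, time stands still between calls to the robot, and variables do not carry over. Pictures are saved under pics/ and viewed, at most 10 in all, crops included, and the job is handed in when it is done.

Besides the shell and the picture viewer there is one more tool, called after ">>>" as name(argument=value, ...), one argument or row to a line, values as JSON. play_rows: Moves the arm, as the interface text tells. Its arguments: {"type":"object","properties":{"increments":{"type":"string"},"force":{"type":"number"}},"required":["increments"]}

```bash
mkdir -p pics; cat > h.py <<'E'
import numpy as np, cv2
from plant import robot
def cal(n):
    c=robot.calibration(n); f=240/np.tan(np.radians(c["vertical_fov"])/2)
    K=np.array([[f,0,c["cx"]],[0,f,c["cy"]],[0,0,1]]); R=cv2.Rodrigues(np.array(c["rvec"],float))[0]; t=np.array(c["tvec"],float)
    return K,R,t
def proj(n,p):
    K,R,t=cal(n); q=K@(R@np.array(p,float)+t); return q[:2]/q[2]
def ray(n,uv):
    K,R,t=cal(n); return -R.T@t, R.T@np.linalg.inv(K)@np.array([uv[0],uv[1],1.])
def atz(n,uv,z):
    o,d=ray(n,uv); return o+d*(z-o[2])/d[2]
def tri(n1,u1,n2,u2):
    o1,d1=ray(n1,u1);o2,d2=ray(n2,u2)
    s=np.linalg.lstsq(np.c_[d1,-d2],o2-o1,rcond=None)[0]
    a,b=o1+s[0]*d1,o2+s[1]*d2
    return (a+b)/2,np.linalg.norm(a-b)
E
python3 - <<'E'
from h import *
np.set_printoptions(precision=4,suppress=True)
ims=[]
for n in("side","top"):
    im=robot.read_camera(n); cv2.imwrite(f"pics/{n}0.png",im)
    K,R,t=cal(n); print(n,"cam at",-R.T@t,"f",K[0,0])
    for q in("lid_1","jug","jug_rim","tray","basket","cup_1","mug"):
        for d in robot.landmark_of(n,q): print(n,q,np.array(d["centre"]),round(d["conf"],2),proj(n,d["centre"]))
s=robot.read_state(); print(s)
E
```

```text
side cam at [ 0.3151 -0.9429  1.1311] f 617.929022813915
side lid_1 [ 0.4962 -0.3127  0.0035] 0.66 [335.8533 413.5588]
side lid_1 [ 0.4576 -0.2091  0.0034] 0.64 [305.0253 376.1459]
side jug [ 0.5437 -0.028   0.0021] 0.58 [321.6471 305.1605]
side jug_rim [ 0.5453 -0.0249  0.206 ] 0.78 [320.3364 242.5955]
side tray [ 0.4733 -0.2635  0.0009] 0.89 [318.7303 396.5038]
side basket [ 0.5033  0.2884 -0.    ] 0.85 [276.7134 222.3932]
side cup_1 [ 0.3649 -0.0336  0.0032] 0.8 [247.6137 323.1385]
side cup_1 [0.7141 0.1155 0.0001] 0.6 [370.7895 250.3257]
side cup_1 [ 0.5454 -0.0272  0.0022] 0.45 [322.2499 304.73  ]
side mug [ 0.723  -0.1381  0.0008] 0.92 [409.585  324.4543]
top cam at [0.474  0.037  1.3222] f 612.7531570300704
top lid_1 [ 0.5016 -0.3137  0.0052] 0.85 [468.3595 270.9968]
top lid_1 [ 0.4602 -0.2172  0.0061] 0.62 [423.7742 289.1918]
top jug [ 0.4784 -0.2652  0.0002] 0.59 [445.4251 281.227 ]
top jug_rim [ 0.5439 -0.0283  0.2054] 0.8 [342.3582 242.3873]
top tray [ 0.4784 -0.2674 -0.0003] 0.91 [446.3836 281.2511]
top tray [0.7152 0.1118 0.0029] 0.25 [274.1585 167.7834]
top basket [ 0.5079  0.2882 -0.0004] 0.73 [188.901  261.1886]
top basket [0.7114 0.1146 0.0026] 0.6 [272.8224 169.4979]
top cup_1 [ 0.3696 -0.0315  0.0052] 0.88 [336.4917 329.8285]
top mug [ 0.7273 -0.14    0.001 ] 0.58 [389.519  165.8057]
{'t': 0.8, 'q': array([ 1.1106,  0.1304,  1.4882,  0.    ,  1.523 , -0.0854]), 'dq': array([-0.002 , -0.0009,  0.0004, -0.0007, -0.0015,  0.0014]), 'joint_torque': array([  0.0003, -55.966 , -49.2051,   0.077 ,   0.0216,  -0.    ]), 'tool_pos': array([0.2196, 0.5584, 0.2187]), 'orientation': array([0.5853, 3.0866, 0.0001]), 'force': array([-0.0185,  0.3338,  0.0345]), 'wrist_torque': array([ 0.0253, -0.0251, -0.0233]), 'gripper_force': 0.0, 'opening': 0.09297558985622126}
```

View pics/side0.png

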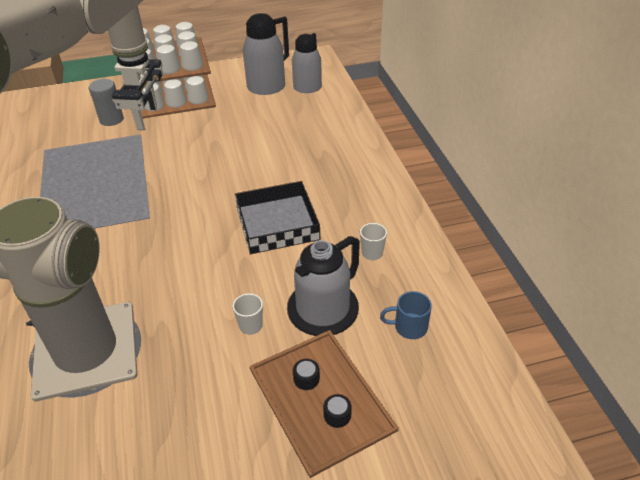

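View pics/top0.png

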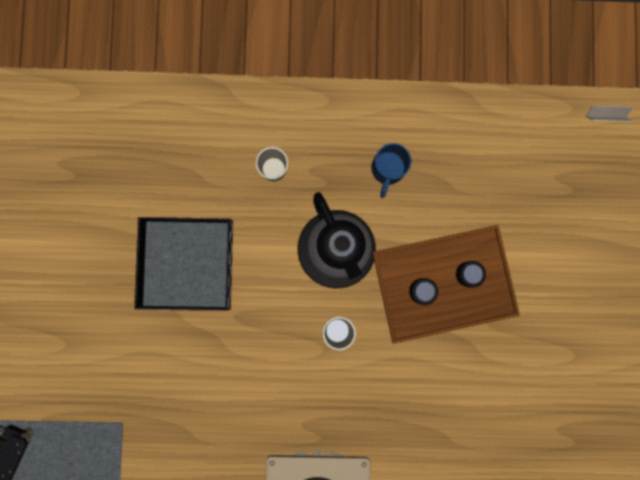

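The side view shows the lid discs at about (306,368) and (338,404) and the jug neck at (321,245). The top view shows the lids at (424,291) and (471,272) and the neck at (342,243). The handle points to +x+y, the basket is at about (185,263), and cup_1 stands at (339,332). Next I triangulate the discs and the rim.

```bash
cat >> h.py <<'E'
from scipy.spatial.transform import Rotation as Ro
def go(p,th,s=None):
    """tool-axis shift (mm) and turn (deg) to world point p with tool x heading th (deg)"""
    s=s or robot.read_state(); R=Ro.from_rotvec(s["orientation"]); M=R.as_matrix()
    d=M.T@(np.array(p)-s["tool_pos"])*1000
    th0=np.degrees(np.arctan2(M[1,0],M[0,0])); return d.round(1), round(th0,2), round(th0-th,2)
E
python3 - <<'E'
from h import *
np.set_printoptions(precision=4,suppress=True)
im={n:cv2.imread(f"pics/{n}0.png") for n in("side","top")}
def disc(n,uv,r):
    u,v=map(int,uv); g=im[n].astype(int)[v-r:v+r+1,u-r:u+r+1]
    m=((g.min(2)>95)&(g.max(2)-g.min(2)<50)).astype(np.uint8)
    k,l,st,c=cv2.connectedComponentsWithStats(m); i=1+np.argmax(st[1:,4]); return c[i]+[u-r,v-r],st[i,2:]
for a,b in(((306,368),(424,291)),((338,404),(471,272))):
    s,ss=disc("side",a,14); t,tt=disc("top",b,14); P,e=tri("side",s,"top",t); print("disc",s,ss,t,tt,P,e)
crops=[cv2.resize(im["side"][225:275,290:370],None,fx=5,fy=5,interpolation=3)[:, :],cv2.resize(im["top"][218:268,302:382],None,fx=5,fy=5,interpolation=3)]
cv2.imwrite("pics/neck.png",np.vstack(crops))
for n in im: print(n,[proj(n,[.5445,-.027,z]) for z in(.182,.205)])
E
```

```text
disc [305.6116 368.5124] [ 20  16 242] [424.7922 291.013 ] [ 17  17 231] [ 0.4579 -0.2135  0.0378] 0.0022555742465799997
disc [337.0218 405.1091] [ 20  17 275] [472.8027 273.4753] [ 17  17 223] [ 0.497  -0.3146  0.0382] 0.0021807758021104426
side [array([320.4416, 251.2387]), array([320.2405, 243.6613])]
top [array([340.921 , 242.8132]), array([341.6424, 242.0548])]
```

View pics/neck.png

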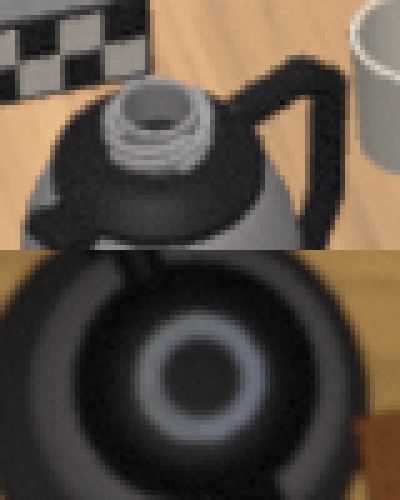

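The neck's rim opening is centred at about (321.0,245.9) in the side view and (341.8,243.0) in the top view.

```bash
python3 - <<'E'
from h import *
np.set_printoptions(precision=4,suppress=True)
print(tri("side",(321.0,245.9),"top",(341.8,243.0)))
print("rim at .205",atz("side",(321.0,245.9),.205),atz("top",(341.8,243.0),.205))
for s,t in(((305.6,368.5),(424.8,291.0)),((337,405.1),(472.8,273.5))): print("lid",atz("side",s,.044),atz("top",t,.044))
s=robot.read_state()
# q6 target -110 at lid -> theta=q1-q6+90
p=np.array([.458,-.2125,.12]); q1=np.degrees(np.arctan2(p[1],p[0])); th=q1+115+90; print(q1,th)
print(go([.36,.2,.27],th),go([.458,-.2125,.27],th),go(p,th))
E
```

```text
(array([ 0.5445, -0.0279,  0.1989]), np.float64(0.002651230947604318))
rim at .205 [ 0.5443 -0.034   0.205 ] [ 0.5428 -0.0273  0.205 ]
lid [ 0.4582 -0.2177  0.044 ] [ 0.4569 -0.2121  0.044 ]
lid [ 0.4971 -0.318   0.044 ] [ 0.4958 -0.3128  0.044 ]
-24.89006485832962 180.10993514167038
(array([-261.8, -282.1,  -51.4]), np.float64(158.53), np.float64(-21.58)) (array([-504. , -630.1,  -51.4]), np.float64(158.53), np.float64(-21.58)) (array([-504. , -630.1,   98.6]), np.float64(158.53), np.float64(-21.58))
```

>>> play_rows(
  increments="-317 -314 -51 -11 -1;-317 -314 -51 -11 -1;-317 -314 -51 -11 -1;-317 -314 -51 -11 -1;-317 -314 -51 -11 -1;-317 -314 -51 -11 -1;-317 -314 -51 -11 -1;-317 -314 -51 -11 -1;-317 -314 -51 -11 -1;-504 -630 -51 -22 -1;-504 -630 -51 -22 -1;-504 -630 -51 -22 -1;-504 -630 -51 -22 -1;-504 -630 -51 -22 -1;-504 -630 -51 -22 -1;-504 -630 -51 -22 -1;-504 -630 -51 -22 -1;-504 -630 -51 -22 -1;-504 -630 70 -22 -1;-504 -630 99 -22 -1",
  force=12,
)

```text
t: 2.8
tool_pos: [0.4594, -0.2127, 0.1705]
orientation: [-0.014, 3.137, -0.003]
force: [0.9, -0.4, -0.9]
opening: 0.0931
gripper_force: 0.0
```

>>> play_rows(
  increments="0 0 50 0 -1;0 0 50 0 -1;0 0 50 0 -1",
)

```text
t: 3.1
tool_pos: [0.4577, -0.2114, 0.1202]
orientation: [0.016, -3.14, -0.002]
force: [0.3, -0.3, 1.0]
opening: 0.0927
gripper_force: 0.0
```

```bash
python3 - <<'E'
from h import *
im=robot.read_camera("side"); cv2.imwrite("pics/s1.png",cv2.resize(im[300:440,230:400],None,fx=4,fy=4,interpolation=2))
s=robot.read_state(); print(s["tool_pos"],s["q"],proj("side",s["tool_pos"]),go([.458,-.213,.015],180))
E
```

```text
[ 0.45922672 -0.21246657  0.12227198] [-5.34786831e-01 -5.98761809e-02  1.86194975e+00  1.27993416e-04
  1.33704157e+00 -2.11543124e+00] [304.07795205 343.83393547] (array([  1.5,  -0.4, 107.3]), np.float64(-179.44), np.float64(-359.44))
```

View pics/s1.png

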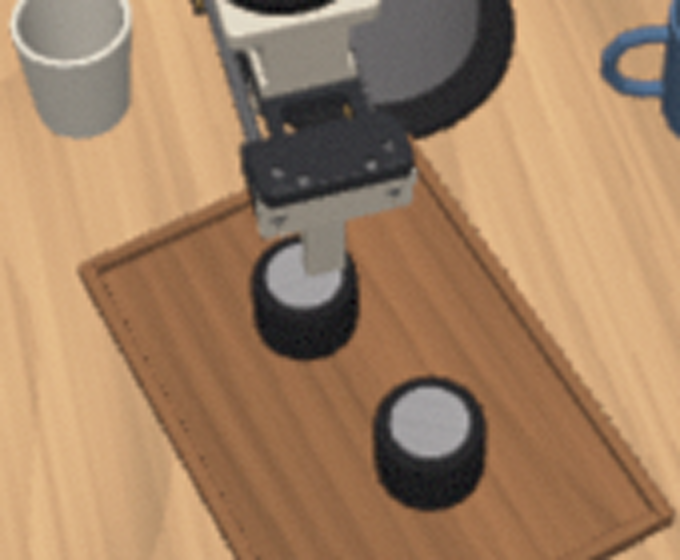

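The crop shows the fingers straddling the near lid and the near fingertip at about full-frame (311,368). The grasp is aligned well enough.

>>> play_rows(
  increments="0 0 50 0 -1;0 0 90 0 -1;0 0 105 0 -1;0 0 105 0 0;0 0 105 0 1;0 0 105 0 1;0 0 105 0 1;0 0 105 0 1;0 0 105 0 1;0 0 105 0 1",
  force=8,
)

```text
t: 4.15
tool_pos: [0.4589, -0.213, 0.0159]
orientation: [-0.014, 3.14, -0.002]
force: [-0.3, 0.0, 7.2]
opening: 0.0559
gripper_force: 8.0
```

```bash
python3 - <<'E'
from h import *
print(proj("side",[.4585,-.259,.121]),proj("side",[.4585,-.262,.121]))
for i in range(3): s=robot.read_state(); print(s["tool_pos"],s["opening"],s["gripper_force"],s["force"])
E
```

```text
[309.53292116 363.04470583] [309.91643528 364.28797391]
[ 0.4589495  -0.21295396  0.01589863] 0.055888676535664504 8.000374138355255 [-0.28292875  0.01353638  7.17292035]
[ 0.4589495  -0.21295396  0.01589863] 0.055888676535664504 8.000374138355255 [-0.28292875  0.01353638  7.17292035]
[ 0.4589495  -0.21295396  0.01589863] 0.055888676535664504 8.000374138355255 [-0.28292875  0.01353638  7.17292035]
```

>>> play_rows(
  increments="0 0 0 0 -0.2;0 0 0 0 -0.2;0 0 0 9 -0.2;0 0 0 18 -0.2;0 0 0 27 -0.2;0 0 0 36 -0.2;0 0 0 45 -0.2;0 0 0 54 -0.2;0 0 0 63 -0.2;0 0 0 72 -0.2;0 0 0 81 -0.2;0 0 0 90 -0.2;0 0 0 90 1;0 0 0 90 1;0 0 0 90 1;0 0 0 90 1;0 0 0 90 1;0 0 0 90 1",
  force=15,
)

```text
t: 5.95
tool_pos: [0.4585, -0.2127, 0.0152]
orientation: [2.208, 2.233, 0.0]
force: [-0.6, 0.1, 5.5]
opening: 0.0552
gripper_force: 15.0
```

```bash
python3 - <<'E'
from h import *
s=robot.read_state(); print(s)
for P in ([.5435,-.0275,.24],[.5435,-.0275,.30]):print(go(P,180),go(P,200))
E
```

```text
{'t': 5.95, 'q': array([-5.35832026e-01,  7.90979769e-02,  1.93572964e+00,  6.54937057e-06,
        1.12573273e+00, -5.47272397e-01]), 'dq': array([-0.00024656, -0.00091456,  0.00203941, -0.00018008, -0.00060816,
        0.00156023]), 'joint_torque': array([ 5.76124596e-02, -4.36673677e+01, -3.98282754e+01,  2.79381283e-02,
       -7.45478366e-02, -7.55294692e-02]), 'tool_pos': array([ 0.45849467, -0.21269583,  0.01523129]), 'orientation': array([2.20799797e+00, 2.23339760e+00, 4.00386605e-04]), 'force': array([-0.58812631,  0.12823608,  5.50333979]), 'wrist_torque': array([-0.02995498,  0.11388183, -0.08925355]), 'gripper_force': 15.000562369823456, 'opening': 0.05516047268131026}
(array([ 184.1,   87.3, -224.8]), np.float64(90.66), np.float64(-89.34)) (array([ 184.1,   87.3, -224.8]), np.float64(90.66), np.float64(-109.34))
(array([ 184.1,   87.4, -284.8]), np.float64(90.66), np.float64(-89.34)) (array([ 184.1,   87.4, -284.8]), np.float64(90.66), np.float64(-109.34))
```

>>> play_rows(
  increments="0 0 -40 -5 1;0 0 -90 -12 1;0 0 -140 -20 1;20 10 -190 -28 1;60 30 -240 -36 1;100 50 -245 -44 1;140 70 -245 -52 1;184 87 -245 -60 1;184 87 -245 -68 1;184 87 -245 -76 1;184 87 -245 -84 1;184 87 -245 -92 1;184 87 -245 -100 1;184 87 -245 -108 1;184 87 -245 -112 1;184 87 -245 -112 1",
)

```text
t: 7.55
tool_pos: [0.5429, -0.0276, 0.2589]
orientation: [0.618, -3.079, -0.001]
force: [0.0, -0.0, -1.0]
opening: 0.0559
gripper_force: 15.0
```

```bash
python3 - <<'E'
from h import *
np.set_printoptions(precision=4,suppress=True)
a=robot.read_camera("side"); b=robot.read_camera("top")
z=lambda i,u,v:cv2.resize(i[v-35:v+35,u-45:u+45],None,fx=4,fy=4,interpolation=2)
cv2.imwrite("pics/hov.png",np.vstack([z(a,320,243),z(b,342,243)]))
s=robot.read_state(); print(s["tool_pos"],s["q"],s["opening"],s["force"],go(s["tool_pos"],0)[1])
for n in("side","top"): print(n,proj(n,[.5435,-.0275,.205]),proj(n,s["tool_pos"]))
for d in robot.landmark_of("side","lid_1"): print(d["conf"],d["centre"])
E
```

```text
[ 0.543  -0.0276  0.2591] [-0.145  -0.0348  1.5854 -0.      1.592  -2.1078] 0.055719437134492636 [ 0.4856 -0.6788 -0.8541] -157.54
side [319.8504 243.91  ] [319.1314 225.4049]
top [341.9036 242.6077] [343.7731 241.0004]
0.59 [0.544, -0.0221, 0.2486]
```

View pics/hov.png

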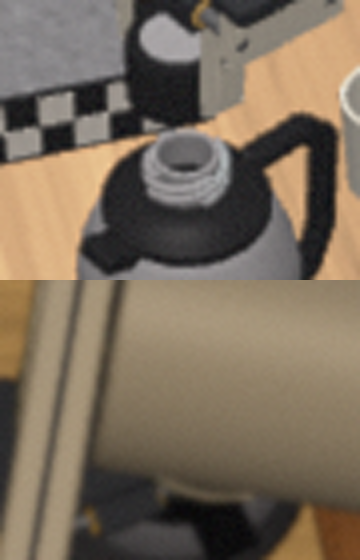

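Side view: the held lid's left edge is at about u=306.6, its disc centre is at about (320,216.6), and the neck opening is at about (321.1,245.7). The arm hides the neck in the top view. I check the side camera's bias against the held lid.

```bash
python3 - <<'E'
from h import *
p=np.array([.543,-.0275,.288]); a=proj("side",p); print(a, proj("side",[.543,-.0275,.25]))
print("px per 10mm x,y:",proj("side",p+[.01,0,0])-a,proj("side",p+[0,.01,0])-a)
i=cv2.imread("pics/hov.png")[:280]
for r in (30,40,80,90,100): print(r,i[r,100:220:4].mean(1).astype(int))
E
```

```text
[318.82819556 215.01105689] [319.2017613  228.58531497]
px per 10mm x,y: [ 4.71377463 -0.91669337] [-1.26080747 -3.11309493]
30 [133 131 132 136 137 135 116  73  39  39 101 156 168 168 164 163 165 167
 168 166 168 133  79  50  59  84 111 117  91  88]
40 [137 136 138 139 139 136  92  47  32  41 116 164 165 165 166 166 164 165
 165 163 164 166 166 167 167 150 133 129 129 127]
80 [ 76  60  47  57  74  77  54  28  28  26  28  28  27  28  31  33  29  24
  28  33  33  30  33  24  29  96 133 130 129 134]
90 [ 20  43 115 151 150 154 125  68  34  27  28  28  28  28  27  32  33  28
  28  29  30  30  30  23  31  97 134 131 130 133]
100 [ 25  45 113 150 150 152 140  92  40  26  29  31  28  26  28  27  26  29
  26  25  28  24  27  24  32  96 135 132 130 131]
```

>>> play_rows(
  increments="0 0 30 0 1;0 0 42 0 1;0 0 45 0 1;0 0 47 0 1;0 0 49 0 1;0 0 50 0 1;0 0 51 0 1;0 0 51 0 1",
)

```text
t: 8.5
tool_pos: [0.5435, -0.0277, 0.209]
orientation: [-0.613, 3.081, -0.0]
force: [-0.1, 0.4, -0.1]
opening: 0.0553
gripper_force: 15.0
```

```bash
cat > st.py <<'E'
from h import *
np.set_printoptions(precision=4,suppress=True)
for i in range(1):
    s=robot.read_state(); print("t",round(s["t"],2),"p",s["tool_pos"],"F",s["force"].round(1),"M",s["wrist_torque"].round(3),"open",round(s["opening"],4),"g",round(s["gripper_force"],1),"q6",round(np.degrees(s["q"][5]),1))
E
python3 st.py
```

```text
t 8.5 p [ 0.5435 -0.0277  0.209 ] F [-0.1  0.4 -0.1] M [ 0.022 -0.038  0.019] open 0.0553 g 15.0 q6 -120.8
```

>>> play_rows(
  increments="0 0 1 0 1;0 0 2 0 1;0 0 3 0 1;0 0 3 0 1",
)

```text
t: 8.9
tool_pos: [0.5433, -0.0277, 0.2055]
orientation: [-0.613, 3.081, -0.0]
force: [1.0, -0.1, -1.1]
opening: 0.0558
gripper_force: 15.0
```

```bash
python3 st.py
```

```text
t 8.9 p [ 0.5433 -0.0277  0.2055] F [ 1.  -0.1 -1.1] M [-0.026 -0.218 -0.043] open 0.0558 g 15.0 q6 -120.8
```

>>> play_rows(
  increments="0 0 1 0 1;0 0 2 0 1;0 0 2 0 1",
)

```text
t: 9.2
tool_pos: [0.5433, -0.0277, 0.2035]
orientation: [-0.614, 3.081, -0.0]
force: [1.4, -0.3, -0.2]
opening: 0.0554
gripper_force: 15.0
```

```bash
python3 st.py
```

```text
t 9.2 p [ 0.5433 -0.0277  0.2035] F [ 1.4 -0.3 -0.2] M [-0.028 -0.174 -0.041] open 0.0554 g 15.0 q6 -120.8
```

>>> play_rows(
  increments="0 0 1 0 1;0 0 2 0 1;0 0 2 0 1",
)

```text
t: 9.5
tool_pos: [0.5436, -0.0277, 0.2029]
orientation: [-0.613, 3.08, -0.001]
force: [-3.8, -0.2, 6.8]
opening: 0.0555
gripper_force: 15.0
```

```bash
python3 st.py
```

```text
t 9.5 p [ 0.5436 -0.0277  0.2029] F [-3.8 -0.2  6.8] M [0.161 0.513 0.011] open 0.0555 g 15.0 q6 -120.8
```

>>> play_rows(
  increments="0 0 0.4 5 1;0 0 0.8 10 1;0 0 1.2 15 1;0 0 1.6 20 1;0 0 1.6 20 1",
  force=10,
)

```text
t: 10.0
tool_pos: [0.5441, -0.0276, 0.2013]
orientation: [-0.064, 3.139, -0.0]
force: [0.2, 1.0, 5.4]
opening: 0.0556
gripper_force: 10.0
```

```bash
python3 st.py
```

```text
t 10.0 p [ 0.5441 -0.0276  0.2013] F [0.2 1.  5.4] M [ 0.073 -0.087 -0.099] open 0.0556 g 10.0 q6 -100.6
```

>>> play_rows(
  increments="0 0 0.4 5 1;0 0 0.8 10 1;0 0 0.8 10 1",
)

```text
t: 10.3
tool_pos: [0.5441, -0.0276, 0.2006]
orientation: [0.21, 3.132, 0.0]
force: [0.1, -0.2, 5.6]
opening: 0.0556
gripper_force: 10.0
```

```bash
python3 st.py
```

```text
t 10.3 p [ 0.5441 -0.0276  0.2006] F [ 0.1 -0.2  5.6] M [ 0.059 -0.005 -0.143] open 0.0556 g 10.0 q6 -90.6
```

>>> play_rows(
  increments="0 0 0.4 5 1;0 0 0.8 10 1;0 0 0.8 10 1",
)

```text
t: 10.6
tool_pos: [0.5441, -0.0275, 0.1998]
orientation: [0.482, 3.102, 0.001]
force: [-0.0, 0.3, 5.7]
opening: 0.0557
gripper_force: 10.0
```

```bash
python3 st.py
```

```text
t 10.6 p [ 0.5441 -0.0275  0.1998] F [-0.   0.3  5.7] M [ 0.073 -0.033 -0.123] open 0.0557 g 10.0 q6 -80.6
```

>>> play_rows(
  increments="0 0 0.4 5 1;0 0 0.8 10 1;0 0 0.8 10 1",
)

```text
t: 10.9
tool_pos: [0.5442, -0.0276, 0.199]
orientation: [0.75, 3.048, 0.001]
force: [0.3, 0.2, 4.5]
opening: 0.056
gripper_force: 10.0
```

```bash
python3 st.py
```

```text
t 10.9 p [ 0.5442 -0.0276  0.199 ] F [0.3 0.2 4.5] M [-0.001 -0.114 -0.097] open 0.056 g 10.0 q6 -70.7
```

>>> play_rows(
  increments="0 0 0.4 5 1;0 0 0.8 10 1;0 0 0.8 10 1",
)

```text
t: 11.2
tool_pos: [0.5442, -0.0275, 0.1982]
orientation: [1.013, 2.971, 0.001]
force: [1.0, -0.4, 5.7]
opening: 0.0557
gripper_force: 10.0
```

```bash
python3 st.py
```

```text
t 11.2 p [ 0.5442 -0.0275  0.1982] F [ 1.  -0.4  5.7] M [-0.005 -0.12  -0.176] open 0.0557 g 10.0 q6 -60.6
```

>>> play_rows(
  increments="0 0 0.4 5 1;0 0 0.8 10 1;0 0 0.8 10 1",
)

```text
t: 11.5
tool_pos: [0.5443, -0.0276, 0.1974]
orientation: [1.268, 2.871, 0.001]
force: [0.8, -0.2, 6.2]
opening: 0.056
gripper_force: 10.0
```

```bash
python3 st.py
```

```text
t 11.5 p [ 0.5443 -0.0276  0.1974] F [ 0.8 -0.2  6.2] M [-0.015 -0.17  -0.095] open 0.056 g 10.0 q6 -50.7
```

>>> play_rows(
  increments="0 0 0.4 5 1;0 0 0.8 10 1;0 0 0.8 10 1",
)

```text
t: 11.8
tool_pos: [0.5443, -0.0276, 0.1967]
orientation: [1.514, 2.75, 0.002]
force: [1.6, -0.4, 5.4]
opening: 0.0557
gripper_force: 10.0
```

```bash
python3 st.py
```

```text
t 11.8 p [ 0.5443 -0.0276  0.1967] F [ 1.6 -0.4  5.4] M [-0.051 -0.172 -0.126] open 0.0557 g 10.0 q6 -40.6
```

>>> play_rows(
  increments="0 0 0.4 5 1;0 0 0.8 10 1;0 0 0.8 10 1",
)

```text
t: 12.1
tool_pos: [0.5445, -0.0277, 0.1959]
orientation: [1.747, 2.607, 0.002]
force: [1.3, -1.6, 5.9]
opening: 0.0555
gripper_force: 10.0
```

```bash
python3 st.py
```

```text
t 12.1 p [ 0.5445 -0.0277  0.1959] F [ 1.3 -1.6  5.9] M [-0.101 -0.308 -0.139] open 0.0555 g 10.0 q6 -30.7
```

>>> play_rows(
  increments="0 0 0.4 5 1;0 0 0.8 10 1;0 0 0.8 10 1",
)

```text
t: 12.4
tool_pos: [0.5444, -0.0277, 0.1952]
orientation: [1.968, 2.445, 0.003]
force: [2.0, -0.4, 5.3]
opening: 0.0559
gripper_force: 10.0
```

```bash
python3 st.py
```

```text
t 12.4 p [ 0.5444 -0.0277  0.1952] F [ 2.  -0.4  5.3] M [-0.071 -0.168 -0.1  ] open 0.0559 g 10.0 q6 -20.7
```

>>> play_rows(
  increments="0 0 0.4 5 1;0 0 0.8 10 1;0 0 0.8 10 1",
)

```text
t: 12.7
tool_pos: [0.5444, -0.0277, 0.1946]
orientation: [2.174, 2.265, 0.003]
force: [-0.0, 0.0, 7.3]
opening: 0.0557
gripper_force: 10.0
```

```bash
python3 st.py
```

```text
t 12.7 p [ 0.5444 -0.0277  0.1946] F [-0.   0.   7.3] M [-0.146  0.106 -0.121] open 0.0557 g 10.0 q6 -10.7
```

>>> play_rows(
  increments="0 0 0.4 5 1;0 0 0.8 10 1;0 0 0.8 10 1",
)

```text
t: 13.0
tool_pos: [0.5444, -0.0279, 0.1941]
orientation: [2.363, 2.066, 0.003]
force: [-1.9, -1.1, 9.9]
opening: 0.0559
gripper_force: 10.0
```

```bash
python3 st.py; python3 - <<'E'
from h import *
a=robot.read_camera("side"); cv2.imwrite("pics/side_full1.png",a)
cv2.imwrite("pics/scr.png",cv2.resize(a[195:275,270:370],None,fx=6,fy=6,interpolation=2))
for z in(.1845,.2225,.2275): print(z,proj("side",[.5442,-.0277,z]))
E
```

```text
t 13.0 p [ 0.5444 -0.0279  0.1941] F [-1.9 -1.1  9.9] M [-0.204  0.413 -0.013] open 0.0559 g 10.0 q6 -0.7
0.1845 [320.37057869 250.67146669]
0.2225 [320.033735   238.01883804]
0.2275 [319.9883953  236.31577364]
```

View pics/scr.png

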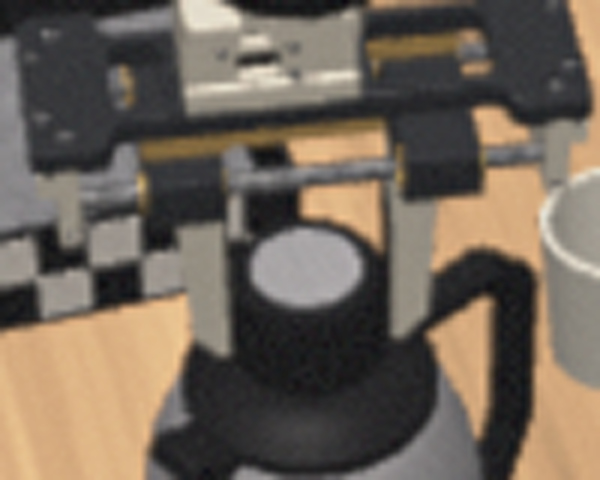

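The disc is centred at about crop (307,265), which is full-frame v≈238.8. I take sub-pixel centroids to check that the lid hasn't slipped up in the fingers.

```bash
python3 - <<'E'
from h import *
def cen(img,u,v,r,th,S=4):
    g=cv2.cvtColor(img,6)[v-r:v+r+1,u-r:u+r+1]; g=cv2.resize(g,None,fx=S,fy=S,interpolation=2)
    k,l,st,c=cv2.connectedComponentsWithStats((g>th).astype(np.uint8)); i=l[g.shape[0]//2,g.shape[1]//2]
    cnt=cv2.findContours((l==i).astype(np.uint8),0,1)[0][0]; e=cv2.fitEllipse(cnt)
    return (np.array(c[i])+.5)/S-.5+[u-r,v-r],(np.array(e[0])+.5)/S-.5+[u-r,v-r],np.array(e[1])/S
a0=cv2.imread("pics/side0.png"); a1=cv2.imread("pics/side_full1.png")
for n,im,u,v in(("tray1",a0,306,368),("tray2",a0,337,405),("jug",a1,321,239)): 
    print(n,*cen(im,u,v,14,95))
# rim opening (dark inside) and outer bright
g=cv2.cvtColor(a0,6)[236:262,306:338]; print(g)
E
```

```text
tray1 [305.5748201  368.44978797] [305.57597065 368.45025635] [15.9418335  18.93791389]
tray2 [337.00049823 405.1266054 ] [336.99919796 405.12791252] [17.65356827 19.88280678]
jug [320.56099374 239.17992958] [320.56472683 239.18334007] [13.18388176 18.73485374]
[[ 40  34  30  35  82 135 144 144 142 144 142 146 144  77 102 162 174 180
  183 183 176 172 179 184 186 178 173 173 171 169 167 164]
 [ 28  25  26  36  79 138 147 146 144 145 144 147 142  78  96 157 171 176
  182 183 180 171 176 183 186 181 176 173 173 171 165 165]
 [ 29  26  24  32  69 137 147 146 144 146 142 145 141  77  91 156 168 168
  178 185 183 177 173 179 184 183 177 171 174 170 167 164]
 [ 28  25  28  29  65 137 144 143 142 142 125 107  98  68 102 159 169 170
  176 183 184 179 173 180 185 184 182 175 172 172 168 165]
 [ 29  24  27  25  53 111 105 101  92  87  97  96 100 139 153 164 162 163
  170 181 182 183 175 175 181 184 183 177 172 173 170 165]
 [ 30  34  37  49  62  90 102 102 107 132 144 142 133 136 137 138 139 144
  149 159 165 175 176 172 180 185 186 178 172 174 173 171]
 [ 78 102 106 126 158 163 162 157 145 15
[... 1920 characters left out ...]
3  98  57  37  34  39  33  38  35]
 [ 38  35  39  43  39  44  70 101 117 136 142 148 147 146 148 148 148 135
  133 123 132 147 137 102  60  43  38  37  35  38  38  37]
 [ 37  36  38  40  41  35  41  52  75  98 114 124 124 126 126 119 116 109
  104 117 134 126  94  57  38  35  41  39  34  39  37  34]
 [ 40  39  36  32  42  36  36  38  42  55  63  73  75  83  93  89  79  78
   69  74  89  76  53  39  36  39  38  36  32  36  40  31]
 [ 37  41  37  39  41  36  40  41  39  41  40  39  43  48  55  53  53  50
   42  41  45  35  40  41  39  36  41  36  35  38  32  38]
 [ 34  40  41  37  36  42  38  35  36  37  36  39  39  39  40  38  38  42
   39  37  40  40  40  36  40  39  36  40  39  35  37  38]]
```

>>> play_rows(
  increments="0 0 0 3 1;0 0 0.2 6 1;0 0 0.2 6 1",
)

```text
t: 13.35
tool_pos: [0.5443, -0.0279, 0.194]
orientation: [2.467, 1.942, 0.003]
force: [-1.6, -1.3, 10.4]
opening: 0.0557
gripper_force: 10.0
```

```bash
python3 st.py;  python3 - <<'E'
from h import *
print(robot.read_state()["joint_torque"].round(3), np.degrees(robot.read_state()["q"]).round(2))
E
```

```text
t 13.35 p [ 0.5443 -0.0279  0.194 ] F [-1.6 -1.3 10.4] M [-0.196  0.479  0.012] open 0.0557 g 10.0 q6 5.3
[  0.522 -42.861 -44.013   0.461  -0.764   0.85 ] [-8.320e+00 -5.000e-01  9.614e+01 -2.000e-02  8.418e+01  5.270e+00]
```

>>> play_rows(
  increments="0 0 0 4 1;0 0 0 8 1;0 0 0 12 1;0 0 0 12 1",
)

```text
t: 13.75
tool_pos: [0.5443, -0.0281, 0.1937]
orientation: [2.657, 1.672, 0.003]
force: [-0.6, -1.2, 8.2]
opening: 0.0556
gripper_force: 10.0
```

```bash
python3 st.py;  python3 - <<'E'
from h import *
print(robot.read_state()["joint_torque"].round(3))
E
```

```text
t 13.75 p [ 0.5443 -0.0281  0.1937] F [-0.6 -1.2  8.2] M [-0.415  0.307 -0.047] open 0.0556 g 10.0 q6 17.3
[  1.162 -43.863 -44.573   0.785  -0.335   1.076]
```

>>> play_rows(
  increments="0 0 0 0 -0.3;0 0 0 0 -0.3;0 0 0 0 -0.3;0 0 -30 0 -0.3;0 0 -60 0 -0.3;0 0 -60 0 1;0 0 -60 0 1;0 0 -60 0 1;0 0 -60 0 1;0 0 -60 0 1;0 0 -60 0 1;0 0 -50 0 1;0 0 -40 0 1;0 0 -36 0 1;0 0 -36 0 1",
)

```text
t: 15.25
tool_pos: [0.5425, -0.0275, 0.2262]
orientation: [-2.655, -1.676, 0.003]
force: [0.9, -0.6, -0.2]
opening: 0.0008
gripper_force: 0.0
```

```bash
python3 st.py;  python3 - <<'E'
from h import *
print(robot.read_state()["joint_torque"].round(3))
E
```

```text
t 15.25 p [ 0.5425 -0.0275  0.2262] F [ 0.9 -0.6 -0.2] M [-0.109  0.106 -0.017] open 0.0008 g 0.0 q6 17.2
[-1.0000e-03 -4.8014e+01 -4.9148e+01  7.9000e-02 -1.8600e-01  0.0000e+00]
```

>>> play_rows(
  increments="0 0 1 0 1;0 0 2 0 1;0 0 3 0 1;0 0 3 0 1",
)

```text
t: 15.65
tool_pos: [0.5434, -0.0276, 0.2249]
orientation: [2.656, 1.677, 0.0]
force: [-0.1, 0.2, 0.2]
opening: 0.0004
gripper_force: 0.0
```

```bash
python3 st.py
```

```text
t 15.65 p [ 0.5434 -0.0276  0.2249] F [-0.1  0.2  0.2] M [-0.057  0.053 -0.018] open 0.0004 g 0.0 q6 17.2
```

>>> play_rows(
  increments="0 0 1 0 1;0 0 2 0 1;0 0 2 0 1",
)

```text
t: 15.95
tool_pos: [0.5434, -0.0276, 0.223]
orientation: [2.656, 1.677, 0.0]
force: [-0.3, 0.2, -0.0]
opening: 0.0007
gripper_force: 0.3
```

```bash
python3 st.py
```

```text
t 15.95 p [ 0.5434 -0.0276  0.223 ] F [-0.3  0.2 -0. ] M [-0.021  0.036  0.004] open 0.0007 g 0.3 q6 17.2
```

The closed fingertips came down to 0.223 without touching the disc. The lid's lower edge is therefore at least 20 mm below the rim, so this lid is sound and fully home. Next is the other lid.

```bash
python3 - <<'E'
from h import *
for P in ([.4965,-.3135,.29],[.4965,-.3135,.015]):print(go(P,0))
E
```

```text
(array([-278.3,   80.6,  -67. ]), np.float64(64.53), np.float64(64.53))
(array([-278.3,   80.5,  208. ]), np.float64(64.53), np.float64(64.53))
```

>>> play_rows(
  increments="0 0 -40 0 1;0 0 -67 0 1;-40 12 -67 0 -1;-85 25 -67 0 -1;-130 38 -67 0 -1;-180 52 -67 0 -1;-230 66 -67 0 -1;-278 80 -40 0 -1;-278 80 10 0 -1;-278 80 60 0 -1;-278 80 110 0 -1;-278 80 150 0 -1;-278 80 150 0 -1",
  force=15,
)

```text
t: 17.25
tool_pos: [0.4909, -0.3094, 0.0649]
orientation: [-2.646, -1.67, 0.008]
force: [-1.5, 0.9, -1.1]
opening: 0.0837
gripper_force: 0.0
```

```bash
python3 - <<'E'
from h import *
im=robot.read_camera("side"); cv2.imwrite("pics/s2.png",cv2.resize(im[330:450,260:420],None,fx=4,fy=4,interpolation=2))
s=robot.read_state(); print(s["tool_pos"],s["opening"],go([.4965,-.3135,.015],64.5))
E
python3 st.py
```

```text
[ 0.4933093  -0.31105696  0.06947195] 0.08801343755852968 (array([-0.9,  4.4, 54.4]), np.float64(64.52), np.float64(0.02))
t 17.3 p [ 0.4933 -0.3111  0.0695] F [-0.3 -0.3  0.3] M [-0.008  0.113  0.015] open 0.088 g 0.0 q6 -11.8
```

View pics/s2.png

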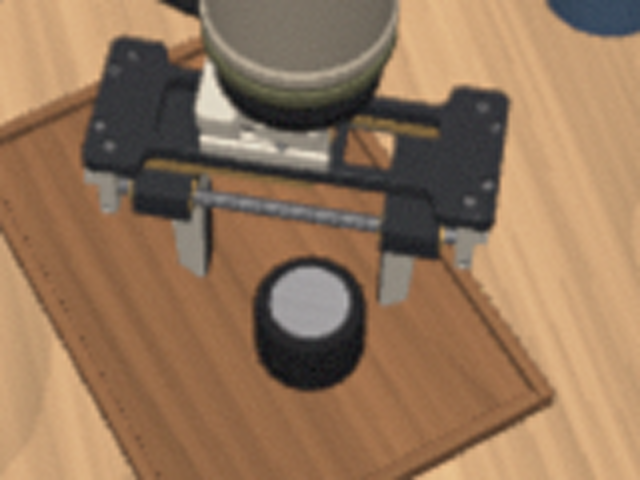

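The open fingers straddle lid 2, whose disc is at crop (311,302). I descend and grip.

>>> play_rows(
  increments="0 2 25 0 -1;0 2 45 0 -1;0 2 55 0 -1;0 2 55 0 -1;0 2 55 0 1;0 2 55 0 1;0 2 55 0 1;0 2 55 0 1;0 2 55 0 1;0 2 55 0 1;0 2 20 0 1;0 2 -30 0 1;0 2 -80 0 1;0 2 -130 0 1;0 2 -180 0 1;0 2 -220 0 1;0 2 -220 0 1",
  force=20,
)

```text
t: 19.0
tool_pos: [0.5, -0.3156, 0.301]
orientation: [2.647, 1.671, 0.007]
force: [0.9, 0.3, -0.6]
opening: 0.0557
gripper_force: 20.0
```

```bash
python3 st.py; python3 - <<'E'
from h import *
for P in ([.40,0.0,.29],[.505,.288,.29],[.505,.288,.02]):print(go(P,0), go(P,90))
E
```

```text
t 19.0 p [ 0.5    -0.3156  0.301 ] F [ 0.9  0.3 -0.6] M [-0.002  0.085 -0.03 ] open 0.0557 g 20.0 q6 -11.8
(array([ 241.9, -226.2,    7.8]), np.float64(64.53), np.float64(64.53)) (array([ 241.9, -226.2,    7.8]), np.float64(64.53), np.float64(-25.47))
(array([ 547.1, -255.2,    6.7]), np.float64(64.53), np.float64(64.53)) (array([ 547.1, -255.2,    6.7]), np.float64(64.53), np.float64(-25.47))
(array([ 547.7, -258.4,  276.7]), np.float64(64.53), np.float64(64.53)) (array([ 547.7, -258.4,  276.7]), np.float64(64.53), np.float64(-25.47))
```

>>> play_rows(
  increments="45 -42 0 -2 1;90 -84 0 -4 1;135 -126 0 -6 1;180 -168 0 -8 1;220 -206 0 -10 1;250 -228 0 -12 1;295 -233 0 -15 1;340 -237 0 -18 1;385 -241 0 -20 1;430 -245 0 -22 1;475 -249 0 -24 1;515 -253 0 -25 1;547 -256 0 -25 1;547 -256 40 -25 1;547 -256 90 -25 1;547 -256 140 -25 1;547 -256 180 -25 1;547 -256 200 -25 1;547 -256 200 -25 1;547 -256 200 -25 1",
)

```text
t: 21.0
tool_pos: [0.5016, 0.2899, 0.0926]
orientation: [-2.23, -2.212, 0.002]
force: [-0.1, 0.0, -1.1]
opening: 0.0556
gripper_force: 20.0
```

```bash
python3 st.py; python3 - <<'E'
from h import *
im=robot.read_camera("side"); cv2.imwrite("pics/s3.png",im[130:350,180:440])
for n in("side",):
  for d in robot.landmark_of(n,"basket")[:1]+robot.landmark_of(n,"lid_1"): print(d["conf"],d["centre"])
print(go([.505,.288,.017],90))
E
```

```text
t 21.0 p [0.5016 0.2899 0.0926] F [-0.1  0.  -1.1] M [0.02  0.12  0.012] open 0.0556 g 20.0 q6 25.4
0.56 [0.5031, 0.2909, 0.0823]
0.89 [0.5436, -0.0248, 0.1857]
0.72 [0.5019, 0.2917, 0.079]
0.4 [0.7226, -0.1393, 0.001]
0.23 [0.545, -0.0302, 0.0026]
(array([-2.8,  1.4, 78.1]), np.float64(89.52), np.float64(-0.48))
```

View pics/s3.png

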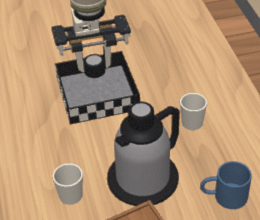

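The lid hangs over the middle of the basket at crop (95,65). The other lid sits level on the jug at (141,110), and the cups and the mug have not moved. I lower, release and retreat.

>>> play_rows(
  increments="0 0 35 0 1;0 0 60 0 1;0 0 72 0 1;0 0 75 0 1;0 0 75 0 1;0 0 75 0 -0.3;0 0 75 0 -0.3;0 0 75 0 -0.3;0 0 75 0 -0.3;0 0 50 0 -0.3;0 0 10 0 -0.3;0 0 -40 0 -0.3;0 0 -90 0 -0.3;0 0 -140 0 -0.3;0 0 -180 0 -0.3;40 0 -180 0 -0.3;80 0 -180 0 -0.3;120 0 -180 0 -0.3;120 0 -180 0 -0.3;120 0 -180 0 -0.3",
)

```text
t: 23.15
tool_pos: [0.5025, 0.4107, 0.2722]
orientation: [2.229, 2.214, -0.002]
force: [-0.4, 0.1, 0.3]
opening: 0.0605
gripper_force: 0.0
```

```bash
python3 st.py; python3 - <<'E'
from h import *
a=robot.read_camera("side"); b=robot.read_camera("top"); cv2.imwrite("pics/fin.png",np.vstack([a[130:430,200:440],b[130:350,120:360]]))
for n in("side","top"):
  for d in robot.landmark_of(n,"lid_1"): print(n,d["conf"],d["centre"])
E
```

```text
t 23.15 p [0.5025 0.4107 0.2722] F [-0.4  0.1  0.3] M [-0.05   0.095 -0.039] open 0.0605 g 0.0 q6 35.1
side 0.71 [0.5472, -0.0234, 0.1829]
side 0.68 [0.5422, -0.0227, 0.2078]
side 0.66 [0.5023, 0.2922, 0.0053]
top 0.77 [0.5467, -0.0315, 0.1837]
top 0.76 [0.5021, 0.2875, 0.0063]
```

View pics/fin.png

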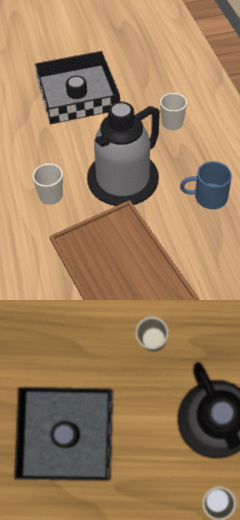

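The final view shows one lid in the basket, the other on the jug, and the cups and mug where they were.

```bash
python3 -c "
from plant import robot
print(robot.close_job())"
```

```text
the job is handed in; nothing more can be done
None
```

I handed the job in at about 23 s. The first lid I tried, the one nearer the jug, ran down to about 20 mm below the rim, well past where the faulty one would bind, so I left it screwed home. The other lid I did not screw on; by elimination it is the one that binds, and it is in the checked basket. The cups and the mug were not touched.

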